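# Clamp the rail in the checking fixture and flip the swing gauge over it

## Task

Get the milled rail in the checking fixture ready for its profile check, working only by pushing with the fingertips: push the toggle clamp's raised handle away from the rail and down until it locks level with the rubber foot pressing on the rail, then push the raised gauge leaf over from behind, without slamming it, until it lies flat on its rest post across the rail. Lift nothing, and leave the rail seated where it is and everything else standing where it is.

Things in the scene. Friction and masses are not known exactly. Their poses are not given: they have to be found in the camera images.
- plate: Grey anodised fixture plate with a grid of small holes, 200 (x) x 340 (y) x 15 mm, fixed on the dark granite table. Origin: centre of its underside; z up. Clamp, gauge and rail are set square to its axes: the clamp toward its +y end, the gauge leaf hinged on its +x side (away from the robot).
- rail: The workpiece, a loose bright milled aluminium rail of stepped section, 60 (x) x 130 (y, long) mm, 0.3 to 0.6 kg. 16 mm high over its -x half, 30 mm over its +x half. Origin: centre of its underside, 27 mm above the table, on four round rest pads, up against three locating pins (two on its +x side, one at its -y end).
- clamp_bar: Steel hold-down bar of the toggle clamp, 12 wide x 10 mm, black rubber foot 56 mm from its pivot. Origin: its pivot, 51 mm above the table. Start: raised, 77 degrees above level, its top about 115 mm above the table, on the rail's side of the handle. Linked to the handle, it swings down toward plate -y as that closes; locked, the foot presses on the rail's lower step with about 7 N.
- clamp_handle: Handle of the toggle clamp. Origin: its pivot, 49 to 60 mm above the table (it shifts a little with the linkage). Own y axis: along the handle to its free end; x axis: plate x, the swing axis. Start: standing 69 degrees above level, leaning to plate +y. Closed: level (to 2 degrees below), pointing to plate +y, at an end stop, locked over centre. Stays where left; 2 to 5 N at the grip move it.
- handle_end (a point): Free end of the clamp handle, on its centre line, 105 mm from the pivot; 146 mm above the table when open, 56 to 60 mm when closed. A grey grip sleeve, 18 wide (plate x) x 14 mm thick, covers the last 78 mm.
- gauge_leaf (a joint): Hinge of the swing gauge's leaf, swinging in the plate's x-z plane: 0 = flat on the rest post across the rail, pointing to plate -x (end stop); 1.57 = upright; it starts at 1.7 to 1.92, leaning 7 to 20 degrees past upright, away from the rail. A stiff hinge: it stays where it is left, 1 to 3 N near its tip moves it.
- leaf_hinge (a point): Hinge axis of the leaf (fixed; the axis is the plate's y), 72 mm above the table, on the +x side of the rail. The two fixed hinge ears beside the leaf reach 84 mm above the table.
- leaf_tip (a point): Leaf's free end, mid-width, on its plain outer face (upper face when flat, plate +x face when upright). Aluminium leaf, 135 mm long from the hinge axis, 30 wide (plate y), 10 thick; the hinge axis lies 5 mm under this face. A dark steel blade, up to 21 mm deep, is on the inner face 27 to 89 mm from the hinge. Flat: this face is 77 mm above the table; rest post 110 mm from the hinge.
- slip_block: Loose steel gauge block 30 x 35 x 9 mm lying on the plate's near -y corner; a bystander. Origin: centre of underside.
- bush0: Loose turned steel bush, 48 mm diameter, 46 mm tall, standing on the table beyond the plate; a bystander. Origin: centre of underside.
- bush1: As bush0; a bystander.
- bush2: As bush0; a bystander.
- ring_gauge: Loose steel setting ring, 60 mm outside, 32 mm bore, 18 mm tall, on the table to the robot's right; a bystander. Origin: centre of underside.
- ref_sphere: Loose reference sphere on a thin dark steel stand, foot 64 mm diameter, 125 mm tall, on the table to the robot's left; a bystander. Origin: centre of underside.
- standoff: Loose steel stand-off post, 20 mm diameter, 40 mm tall with its stud, standing on the plate's far +y corner; a bystander. Origin: centre of underside.
There are look-alikes about, which are no part of the job. What is meant by the rail is not green or purple, and is the smaller of those in its own colour.

How it is judged:
By the outcome, as a careful person would: the job done as asked, in the order asked, and still so for the second after the job is handed in, with the robot touching nothing.
It also fails if it takes over 45 s, if anything falls off the work surface, if the arm or the gripper's body presses on something with over 40 N, if the wrist force passes 120 N, or if a joint passes its speed limit or range.

## Robot

A 6-joint arm with a two-finger parallel gripper is mounted at the origin on the work surface. World frame = base frame: x ahead of the robot, y to its left, z up, the work surface at z = 0. Lengths are in m, angles in rad, forces in N, time in s.
With the tool pointing down it reaches from about 0.325 to 0.9 m from the base axis. Payload 6.1 kg.
Tool frame: the origin (TCP) lies at the very end of the fingers, on their centre line; the grasp point (between the pads) lies 19 mm behind it; z points along the fingers, y is the line along which they close (so a half turn about z gives the same grasp; the last joint's range is limited). The gripper opens to 87 mm and grips with 3 to 60 N. Pads are 19 mm wide; open, the fingers measure 117 mm over their backs; the gripper's body (75 mm by 190 mm) begins 51 mm behind the grasp point.
Start: joints at [1.132, 0.22, 1.526, -0, 1.395, -0.126], TCP at [0.192, 0.595, 0.223] pointing down, gripper open.
Joint ranges: [-2.98, 2.98], [-0.91, 2.08], [0.09, 2.57], [-1.24, 4.39], [0.2, 2.65], [-2.68, 2.68]. Speed limits (rad/s): [2.57, 2.57, 3.01, 3.14, 3.14, 3.14].

## Interface

Orientations are given as a 3x3 rotation matrix whose columns are the frame's x, y, z axes.
In Python, from plant import manip, optics gives the robot as it stands. The module is installed in compiled form; this text tells all that it offers.
- The arm moves only by the shell command python3 -m pendant 'ROWS' [FORCE]. ROWS is JSON, a list that holds one entry, the list of rows, each a list of 5 numbers: the shift along the tool's x, y, z in m, then the turn about the tool's z in degrees, then the closure in counts, from 0 (fully open) to 255 (shut). In form: [[[tx, ty, tz, turn, hand], ...]]. A call has 1 to 12 rows; each row is the pose to reach, as a shift and turn from the pose commanded when the call began, along the tool's axes at that moment; what a row does not reach only later rows make up. A row lasts 1/10 s, in which the tool goes at most 50 mm and 8.59 degrees, less where a joint would pass 70% of its speed; a pose out of reach is approached as far as the arm can. A call with a gripper value outside its range is refused whole. The fingers move at their own pace and stop on an object; FORCE is the grip in N (left out, the last holds). Time passes only in rows, so rows that repeat a pose let the fingers close. It gives the time, the measured TCP pose, the force, the opening and the grip force at its end, in the units of the state.
- manip.get_obs(): the state, without advancing time (a new reading comes with each control period).
- optics.capture(name): name is "scene" or "top" or "wrist"; returns a dict with "img" (420x560x3 uint8, red, green, blue), "intrinsics" (3x3 intrinsics, pixels), "world_to_cam" (4x4, takes a point from world to camera coordinates). Camera axes: x right, y down, z forward; pixel columns grow to the right and rows downward; lengths in m; the calibration is good to about 2 mm. A picture is of the moment at which its call begins. There is no depth.
- manip.hand_in(): hands the job in; it is judged then, once.
The state is a dict: "time_s": time; "qpos": joint angles; "qd": joint speeds; "joint_efforts": joint torques, N m; "eef_pos": TCP position; "ee_rot": TCP orientation; "contact_force": force on the tool from outside, world axes, zero at the start; "torque": the same for the moment, N m; "finger_gap": finger opening in m; "gripper_force": force on a finger pad.
Only numpy, scipy, OpenCV 4.12 (cv2) and the standard library are available. Lean on these libraries where they do the work, as an engineer would, in place of code of your own. Each camera call takes 0.05 s, during which the arm holds its last target. There are 200 camera calls.

## Working session

There is one attempt and no reset: what is moved stays moved. The work goes in short steps, Python scripts to look and compute and a shell command to move; the robot and the scene stay as the last step left them, time stands still between calls to the robot, and variables do not carry over. Pictures are saved under pics/ and viewed, at most 10 in all, crops included, and the job is handed in when it is done.

```bash
mkdir -p pics; cat > h.py <<'E'
import numpy as np, cv2
from plant import manip, optics
def snap(cam,name):
    c=optics.capture(cam); cv2.imwrite(f'pics/{name}.png',c['img'][:,:,::-1]); np.savez(f'pics/{name}.npz',K=c['intrinsics'],T=c['world_to_cam']); return c
def ld(name):
    d=np.load(f'pics/{name}.npz'); return d['K'],d['T']
def ray(name,u,v,z):
    K,T=ld(name); R,t=T[:3,:3],T[:3,3]; d=R.T@np.linalg.solve(K,[u,v,1.]); o=-R.T@t
    return o+d*(z-o[2])/d[2]
def proj(name,p):
    K,T=ld(name); q=K@(T[:3,:3]@np.array(p)+T[:3,3]); return q[:2]/q[2]
def st():
    o=manip.get_obs(); np.set_printoptions(precision=4,suppress=True)
    for k in('time_s','qpos','eef_pos','ee_rot','contact_force','finger_gap'): print(k,o[k])
E
python3 - <<'E'
from h import *
for c in('scene','top'): snap(c,c+'0')
st()
for c in('scene','top'): K,T=ld(c+'0'); print(K, -T[:3,:3].T@T[:3,3],T[:3,:3])
E
```

```text
time_s 0.1
qpos [ 1.1319  0.2212  1.5275  0.      1.3947 -0.1261]
eef_pos [0.1921 0.5942 0.2215]
ee_rot [[-0.9515  0.3077 -0.0008]
 [ 0.3077  0.9515 -0.0016]
 [ 0.0002 -0.0018 -1.    ]]
contact_force [-0.1981 -0.6652 -0.2503]
finger_gap 0.08712955843612324
[[531.7599   0.     291.2049]
 [  0.     531.7599 212.5532]
 [  0.       0.       1.    ]] [1.3273 0.9324 0.9322] [[-0.7553  0.6553 -0.0082]
 [ 0.3607  0.4053 -0.84  ]
 [-0.5471 -0.6374 -0.5425]]
[[430.9681   0.     272.9061]
 [  0.     430.9681 213.3014]
 [  0.       0.       1.    ]] [ 0.3329 -0.0025  1.1769] [[-0.0136 -0.9999  0.0023]
 [-0.9795  0.0128 -0.2011]
 [ 0.201  -0.0049 -0.9796]]
```

View pics/scene0.png

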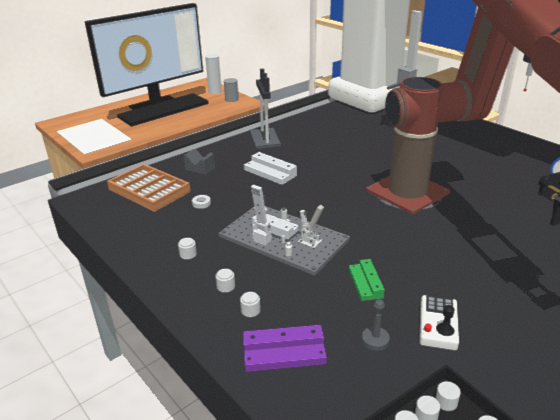

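View pics/top0.png

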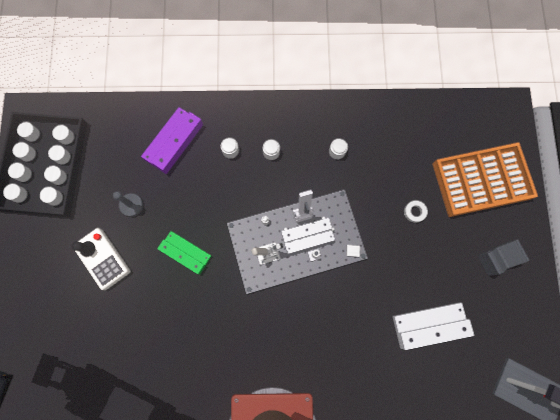

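Rail candidates in the top view: green (185,252), purple (172,140), a large silver one (433,326) and a smaller silver one on the plate (308,236). The one on the plate fits, since it is not green or purple, is the smaller of the silver pair, and sits in the fixture. I'll confirm it with an enlarged crop.

```bash
python3 - <<'E'
from h import *
a=cv2.imread('pics/top0.png')[180:300,220:375]; b=cv2.imread('pics/scene0.png')[170:280,210:360]
a=cv2.resize(a,None,fx=5,fy=5,interpolation=cv2.INTER_CUBIC)
b=cv2.resize(b,None,fx=5,fy=5,interpolation=cv2.INTER_CUBIC)
cv2.imwrite('pics/ca.png',a);cv2.imwrite('pics/cb.png',b)
P=[ray('top0',*p,0.015) for p in((229,223),(344,191),(366,259),(248,292))]
print(np.array(P)); c=sum(P)/4; print(c)
y=(P[0]-P[1]+P[3]-P[2]); print(np.degrees(np.arctan2(y[1],y[0]))-90,np.linalg.norm(y)/2, np.linalg.norm(P[0]-P[3]))
E
```

```text
[[ 0.54579699  0.11225861  0.015     ]
 [ 0.63209384 -0.20703779  0.015     ]
 [ 0.44234213 -0.25750591  0.015     ]
 [ 0.35912701  0.06059198  0.015     ]]
[ 0.49483999 -0.07292328  0.015     ]
14.892819126067877 0.3297748425035004 0.19368820647554041
```

View pics/ca.png

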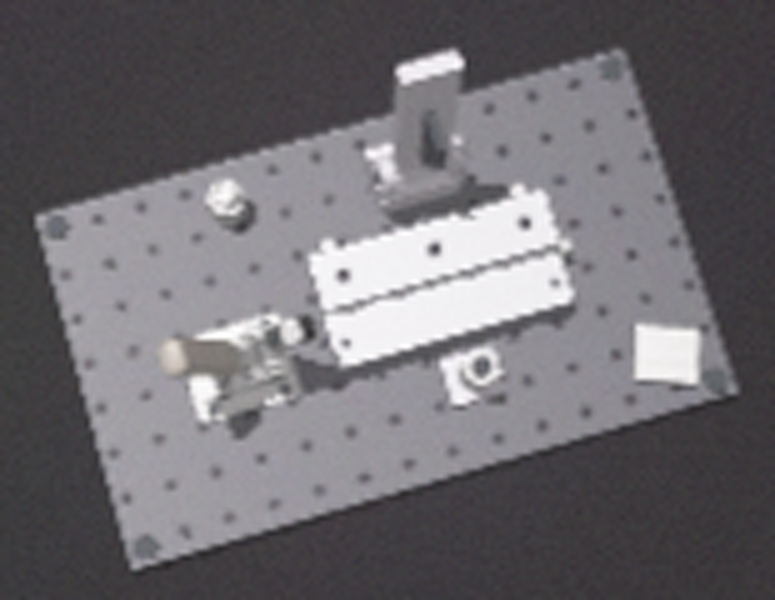

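View pics/cb.png

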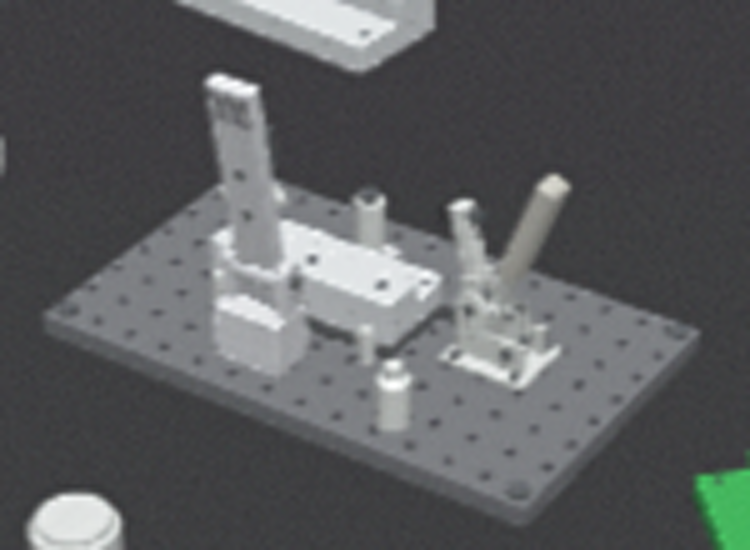

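The crop confirms it: bright stepped rail on the plate, at ca (440,275), with the raised clamp handle's end at ca (175,357) / cb (553,185) and the leaf's tip at ca (427,57) / cb (232,92). Next I triangulate these.

```bash
cat >> h.py <<'E'
from scipy.optimize import least_squares
def tri(obs):
    r=least_squares(lambda p:np.concatenate([proj(n,p)-uv for n,uv in obs]),[.5,-.07,.1]); return r.x,np.abs(r.fun).max()
E
python3 - <<'E'
from h import *
A=lambda u,v:('top0',np.array([u/5+220-.4,v/5+180-.4])); B=lambda u,v:('scene0',np.array([u/5+210-.4,v/5+170-.4]))
corT=[(37,215),(622,50),(738,392),(133,570)]; loc=[(.1,.17),(.1,-.17),(-.1,-.17),(-.1,.17)]
corS=[(520,515),(45,318),None,(700,332)]
def res(q):
    r=[]; c,s=np.cos(q[2]),np.sin(q[2])
    for k,(lx,ly) in enumerate(loc):
        w=[q[0]+c*lx-s*ly,q[1]+s*lx+c*ly,.015]
        for f,l in((A,corT),(B,corS)):
            if l[k]: n,uv=f(*l[k]); r.append(proj(n,w)-uv)
    return np.concatenate(r)
o=least_squares(res,[.49,-.07,.26]); q=o.x; print(q,np.degrees(q[2]),o.fun.round(1))
np.save('plate.npy',q)
R=np.array([[np.cos(q[2]),-np.sin(q[2])],[np.sin(q[2]),np.cos(q[2])]])
for n,a,b in(('handle_end',(175,357),(553,185)),('leaf_tip',(430,60),(232,91)),('bar top',(292,328),(462,207)),('standoff top',(226,185),(395,366))):
    p,e=tri([A(*a),B(*b)]); print(n,p.round(4),'err px',e.round(2),'plate',(R.T@(p[:2]-q[:2])).round(4))
E
```

```text
[ 0.49680505 -0.07101417  0.26647265] 15.267758033987004 [-0.6 -0.5  0.8 -1.1  0.5 -0.7 -0.3 -1.   0.2 -0.  -0.5 -0.2  0.2 -0.2]
handle_end [0.4529 0.0375 0.1446] err px 0.01 plate [-0.0138  0.1162]
leaf_tip [ 0.5827 -0.0836  0.2029] err px 0.48 plate [ 0.0795 -0.0348]
bar top [ 0.4703 -0.0192  0.1104] err px 0.15 plate [-0.0119  0.0569]
standoff top [0.5529 0.0147 0.0567] err px 0.69 plate [0.0767 0.0679]
```

```bash
python3 -m pendant '[[[-0.4475,-0.4925,0,-33.2,255],[-0.4475,-0.4925,0,-33.2,255],[-0.4475,-0.4925,0,-33.2,255],[-0.4475,-0.4925,0,-33.2,255],[-0.4475,-0.4925,0,-33.2,255],[-0.4475,-0.4925,0,-33.2,255],[-0.4475,-0.4925,0,-33.2,255],[-0.4475,-0.4925,0,-33.2,255],[-0.4475,-0.4925,0,-33.2,255],[-0.4475,-0.4925,0,-33.2,255],[-0.4475,-0.4925,0,-33.2,255],[-0.4475,-0.4925,0,-33.2,255]]]' 10
cat >> h.py <<'E'
def pl():
    q=np.load('plate.npy'); c,s=np.cos(q[2]),np.sin(q[2]); R=np.array([[c,-s,0],[s,c,0],[0,0,1]]); o=manip.get_obs()
    print('t',o['time_s'],'plate tcp',(R.T@(o['eef_pos']-[q[0],q[1],0])).round(4),'\n',(R.T@o['ee_rot']).round(3),'F',(R.T@o['contact_force']).round(1),'gap',o['finger_gap'])
E
python3 -c "
from h import *
pl()"
```

```text
time_s: 1.3
eef_pos: [0.438, 0.0501, 0.2225]
ee_rot: [[-0.965, -0.263, 0.0], [-0.263, 0.965, 0.0], [-0.0, 0.0, -1.0]]
contact_force: [0.1, 0.6, 0.7]
finger_gap: 0.0027
gripper_force: 0.0
t 1.3 plate tcp [-0.0248  0.1323  0.2225] 
 [[-1.  0.  0.]
 [ 0.  1.  0.]
 [-0.  0. -1.]] F [0.2 0.6 0.7] gap 0.002652003981348648
```

```bash
python3 -m pendant '[[[-0.011,-0.05,0,0,255],[-0.011,-0.067,0,0,255],[-0.011,-0.067,0,0,255],[-0.011,-0.067,0,0,255]]]' >/dev/null
python3 - <<'E'
from h import *
pl()
a=snap('wrist','w1')['img']; b=snap('scene','s1')['img']
im=np.hstack([cv2.resize(a,(400,300)),cv2.resize(b[120:270,200:400],(400,300))])
cv2.imwrite('pics/c1.png',im[:,:,::-1])
E
```

```text
t 1.7 plate tcp [-0.014   0.0676  0.2221] 
 [[-1.     0.001 -0.001]
 [ 0.001  1.     0.001]
 [ 0.001  0.001 -1.   ]] F [0.1 0.7 0. ] gap 0.00040024460507106347
```

View pics/c1.png

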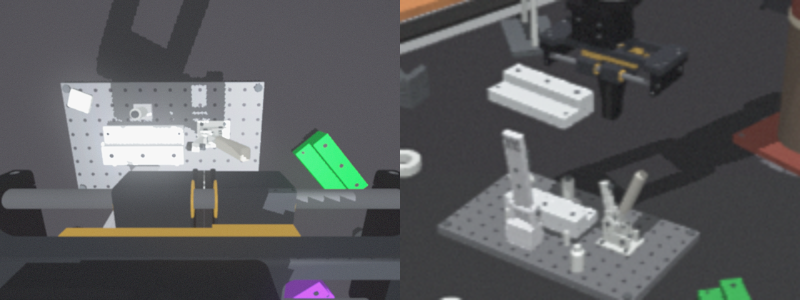

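The wrist view shows the clamp handle at (235,148) and the bar at (200,135). In the scene view the closed fingers' tip is at about (607,117), above the clamp. I'll check that projection, then descend.

```bash
python3 -c "
from h import *
print((proj('s1',manip.get_obs()['eef_pos'])-[200,120])*2+[400,0])"
python3 -m pendant '[[[0,-0.003,0.05,0,255],[0,-0.003,0.085,0,255],[0,-0.003,0.095,0,255],[0,-0.003,0.095,0,255],[0,0.005,0.095,0,255],[0,0.013,0.095,0,255],[0,0.02,0.095,0,255],[0,0.02,0.095,0,255]]]'; python3 -c "
from h import *
pl()"
```

```text
[611.78456994 115.07975049]
time_s: 2.6
eef_pos: [0.4612, 0.0107, 0.1287]
ee_rot: [[-0.964, -0.265, 0.002], [-0.265, 0.964, -0.0], [-0.002, -0.001, -1.0]]
contact_force: [0.1, -0.2, 0.3]
finger_gap: 0.0001
gripper_force: 0.0
t 2.6 plate tcp [-0.0129  0.0882  0.1287] 
 [[-1.    -0.002  0.002]
 [-0.002  1.    -0.001]
 [-0.002 -0.001 -1.   ]] F [ 0.  -0.2  0.3] gap 0.0001369195703106946
```

```bash
python3 -m pendant '[[[0.001,0.007,0.001,0,255],[0.001,0.0135,0.003,0,255],[0.001,0.020,0.005,0,255],[0.001,0.027,0.0085,0,255],[0.001,0.033,0.012,0,255],[0.001,0.0395,0.0165,0,255],[0.001,0.045,0.021,0,255],[0.001,0.051,0.0265,0,255],[0.001,0.055,0.033,0,255],[0.001,0.059,0.039,0,255],[0.001,0.059,0.039,0,255]]]'; python3 - <<'E'
from h import *
pl()
b=snap('scene','s2')['img']; t=snap('top','t2')['img']
im=np.hstack([cv2.resize(t[180:300,220:380],(400,300),interpolation=2),cv2.resize(b[150:270,210:370],(400,300),interpolation=2)])
cv2.imwrite('pics/c2.png',im[:,:,::-1])
E
```

```text
time_s: 3.7
eef_pos: [0.4429, 0.067, 0.0871]
ee_rot: [[-0.965, -0.264, -0.003], [-0.264, 0.965, 0.001], [0.003, 0.001, -1.0]]
contact_force: [-0.4, -0.6, -0.2]
finger_gap: 0.0005
gripper_force: 0.0
t 3.7 plate tcp [-0.0156  0.1473  0.0871] 
 [[-1.    -0.001 -0.003]
 [-0.001  1.     0.001]
 [ 0.003  0.001 -1.   ]] F [-0.6 -0.5 -0.2] gap 0.0005065670402230321
```

View pics/c2.png

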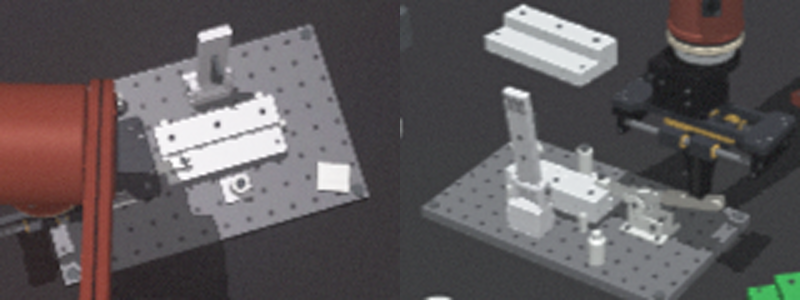

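The scene view shows the handle almost level, its end at about (722,202), and the top view shows the bar's foot over the rail at (183,160). I'll press it further down.

```bash
python3 -m pendant '[[[0,0.004,0.006,0,255],[0,0.006,0.012,0,255],[0,0.007,0.017,0,255],[0,0.007,0.021,0,255],[0,0.007,0.023,0,255],[0,0.007,0.023,0,255]]]'; python3 -c "
from h import *
pl()"
```

```text
time_s: 4.4
eef_pos: [0.442, 0.0732, 0.0651]
ee_rot: [[-0.965, -0.263, -0.001], [-0.263, 0.965, 0.0], [0.001, 0.001, -1.0]]
contact_force: [-0.6, 0.1, 0.1]
finger_gap: 0.0005
gripper_force: 0.3
t 4.4 plate tcp [-0.0149  0.1536  0.0651] 
 [[-1.    -0.    -0.001]
 [-0.     1.     0.001]
 [ 0.001  0.001 -1.   ]] F [-0.5  0.3  0.1] gap 0.00047762041171706604
```

```bash
python3 -m pendant '[[[0,0,0.002,0,255],[0,0,0.004,0,255],[0,0,0.004,0,255]]]'|grep -E 'pos|contact';  python3 -m pendant '[[[0,0,0.002,0,255],[0,0,0.003,0,255],[0,0,0.003,0,255]]]'|grep -E 'pos|contact'
```

```text
eef_pos: [0.4424, 0.0734, 0.0619]
contact_force: [-3.3, 2.3, 8.5]
eef_pos: [0.4425, 0.0737, 0.0595]
contact_force: [-5.2, 2.6, 12.1]
```

```bash
python3 -m pendant '[[[0,0,-0.04,0,255],[0,0,-0.09,0,255],[0,-0.05,-0.14,0,255],[0,-0.1,-0.19,0,255],[0,-0.15,-0.19,0,255],[0,-0.2,-0.19,0,255],[0,-0.2,-0.19,0,255]]]'|grep -E 'pos|contact'; python3 - <<'E'
from h import *
pl()
b=snap('scene','s3')['img']; t=snap('top','t3')['img']
im=np.hstack([cv2.resize(t[180:300,220:380],(400,300),interpolation=2),cv2.resize(b[190:280,240:360],(400,300),interpolation=2)])
cv2.imwrite('pics/c3.png',im[:,:,::-1])
E
```

```text
eef_pos: [0.4961, -0.1232, 0.25]
contact_force: [0.1, 1.3, -0.4]
t 5.7 plate tcp [-0.0145 -0.0502  0.25  ] 
 [[-1.     0.001  0.002]
 [ 0.001  1.    -0.003]
 [-0.002 -0.003 -1.   ]] F [ 0.4  1.2 -0.4] gap 0.00035938584524787965
```

View pics/c3.png

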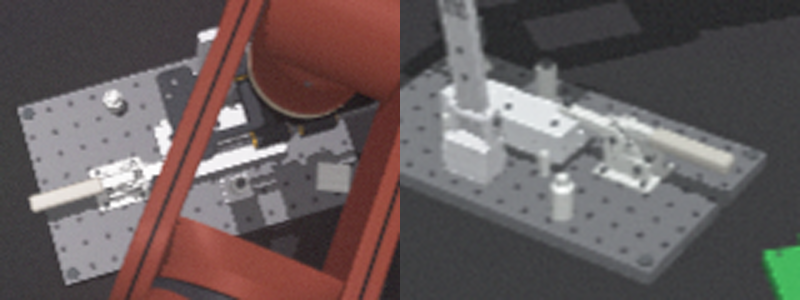

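Scene view: handle lies low, end at (727,160), bar down on the rail at (590,115). Top view: handle end at (35,201). I'll triangulate it for level.

```bash
python3 - <<'E'
from h import *
q=np.load('plate.npy'); c,s=np.cos(q[2]),np.sin(q[2]); R=np.array([[c,-s],[s,c]])
p,e=tri([('top0',np.array([234,260.3])),('scene0',np.array([338,238.]))]); print(p,e,R.T@(p[:2]-q[:2]))
for z in(.056,.062,.070): w=q[:2]+R@[-.0138,.1836]; print(z,proj('scene0',[*w,z]),proj('top0',[*w,z]))
E
```

```text
[0.43833183 0.09497189 0.06143801] 0.5217473093080116 [-0.01270031  0.17552548]
0.056 [340.10555806 240.27680964] [230.93730886 262.09366347]
0.062 [340.19494539 238.5377276 ] [230.72074495 261.88404244]
0.07 [340.31473813 236.20709073] [230.42840715 261.6010768 ]
```

```bash
cat > fit.py <<'E'
from h import *
from itertools import product
q=np.load('plate.npy'); c,s=np.cos(q[2]),np.sin(q[2]); R=np.array([[c,-s],[s,c]])
def run(name,roi):
    im=cv2.imread(f'pics/{name}.png').astype(int); m=np.zeros(im.shape[:2],np.uint8)
    x0,x1,y0,y1=roi; sub=im[y0:y1,x0:x1]; k=((sub[:,:,2]-sub[:,:,0]>12)&(sub.sum(2)>330)); m[y0:y1,x0:x1]=k
    n,l,stt,_=cv2.connectedComponentsWithStats(m); i=1+np.argmax(stt[1:,4]); m=(l==i).astype(np.uint8); print(name,stt[i])
    return m
def pred(name,x,py,pz,phi):
    P=[]
    for a,b,e in product((27,105),(-7,7),(-9,9)):
        y=py+(a*np.cos(phi)-b*np.sin(phi))/1e3; z=pz+(a*np.sin(phi)+b*np.cos(phi))/1e3; w=q[:2]+R@[x+e/1e3,y]; P.append(proj(name,[*w,z]))
    h=np.zeros((420,560),np.uint8); cv2.fillConvexPoly(h,cv2.convexHull((np.array(P)*16).round().astype(np.int32)),1,shift=4); return h
if __name__=='__main__':
    for S,T in((('s0','scene0',(295,335,195,235)),('t0','top0',(248,275,240,265))),(('s3','s3',(300,350,215,250)),('t3','t3',(225,265,245,270)))):
        M=[(n,run(n,r)) for _,n,r in(S,T)]; out=[]
        for phi in np.radians([69] if S[0]=='s0' else [-6,-4,-2,-1,0,1,2,4,6,10]):
            f=lambda v:sum(1-2*((p:=pred(n,*v,phi))&m).sum()/(p.sum()+m.sum()) for n,m in M)
            from scipy.optimize import minimize
            o=minimize(f,[-.0138,.0786,.056],method='Nelder-Mead',options=dict(initial_simplex=np.array([[-.0138,.0786,.056],[-.010,.0786,.056],[-.0138,.074,.056],[-.0138,.0786,.060]])))
            print(np.degrees(phi).round(),o.x.round(4),round(o.fun,3))
E
python3 fit.py
```

```text
Traceback (most recent call last):
  File "fit.py", line 16, in <module>
    M=[(n,run(n,r)) for _,n,r in(S,T)]; out=[]
          ~~~^^^^^
  File "fit.py", line 7, in run
    n,l,stt,_=cv2.connectedComponentsWithStats(m); i=1+np.argmax(stt[1:,4]); m=(l==i).astype(np.uint8); print(name,stt[i])
                                                       ~~~~~~~~~^^^^^^^^^^^
ValueError: attempt to get argmax of an empty sequence
```

```bash
sed -i 's/>12)/>6)/; s/>330/>200/' fit.py; python3 fit.py; python3 -c "
import cv2
print(cv2.imread('pics/s3.png')[230:244,336].tolist())"
```

```text
scene0 [318 205   6   5  18]
top0 [251 248  17   7  93]
69.0 [-0.0141  0.0819  0.058 ] 1.083
s3 [315 229  24  12 110]
t3 [231 251  31  14 210]
-6.0 [-0.0125  0.076   0.0695] 0.476
-4.0 [-0.013   0.0758  0.0608] 0.469
-2.0 [-0.0136  0.076   0.0571] 0.474
-1.0 [-0.0132  0.0752  0.0564] 0.467
0.0 [-0.0133  0.075   0.0566] 0.459
1.0 [-0.0127  0.077   0.0567] 0.476
2.0 [-0.0134  0.0762  0.0569] 0.478
4.0 [-0.0129  0.0767  0.0545] 0.469
6.0 [-0.0138  0.074   0.056 ] 0.478
10.0 [-0.0136  0.0776  0.052 ] 0.473
[[69, 67, 66], [105, 103, 100], [129, 126, 123], [130, 127, 124], [131, 128, 127], [183, 189, 189], [197, 205, 205], [196, 204, 204], [196, 205, 206], [172, 179, 179], [142, 147, 149], [134, 138, 140], [124, 123, 123], [131, 128, 124]]
```

The fit is best at level, with the end at z≈57 mm. I'll press again near the grip's end to be sure of the lock.

```bash
python3 -m pendant '[[[0,0.05,0,0,255],[0,0.1,0,0,255],[0,0.15,0.05,0,255],[0,0.2,0.1,0,255],[0,0.213,0.15,0,255],[0,0.213,0.178,0,255],[0,0.213,0.178,0,255]]]'|grep -E 'pos|contact'; for i in 1; do python3 -m pendant '[[[0,0,0.003,0,255],[0,0,0.006,0,255],[0,0,0.006,0,255]]]'|grep -E 'pos|contact'; python3 -m pendant '[[[0,0,0.003,0,255],[0,0,0.006,0,255],[0,0,0.006,0,255]]]'|grep -E 'pos|contact'; done
```

```text
eef_pos: [0.4337, 0.0875, 0.0653]
contact_force: [-0.7, -0.4, 1.2]
eef_pos: [0.4401, 0.0854, 0.0656]
contact_force: [0.1, 0.3, 0.1]
eef_pos: [0.4407, 0.0857, 0.0601]
contact_force: [-2.3, 2.4, 8.7]
```

Contact starts at about 63 mm, matching a level, closed handle at its stop. Now I retract and go over and behind the leaf.

```bash
python3 -m pendant '[[[0,0,-0.05,0,255],[0,0,-0.1,0,255],[0,0,-0.15,0,255],[0,0,-0.2,0,255],[-0.05,-0.01,-0.21,0,255],[-0.1,-0.02,-0.21,0,255],[-0.14,-0.05,-0.21,0,255],[-0.14,-0.1,-0.21,0,255],[-0.14,-0.15,-0.21,0,255],[-0.14,-0.2,-0.21,0,255],[-0.14,-0.2,-0.21,0,255]]]'|grep contact; python3 - <<'E'
from h import *
pl()
b=snap('scene','s4')['img'];t=snap('wrist','w4')['img']
im=np.hstack([cv2.resize(t,(400,300)),cv2.resize(b[130:280,200:400],(400,300),interpolation=2)])
cv2.imwrite('pics/c4.png',im[:,:,::-1])
E
```

```text
contact_force: [-0.3, 0.2, 0.1]
t 8.2 plate tcp [ 0.1245 -0.0403  0.2682] 
 [[-1.     0.006 -0.   ]
 [ 0.006  1.    -0.003]
 [ 0.    -0.003 -1.   ]] F [-0.3  0.2  0.1] gap 0.0004557776924468365
```

View pics/c4.png

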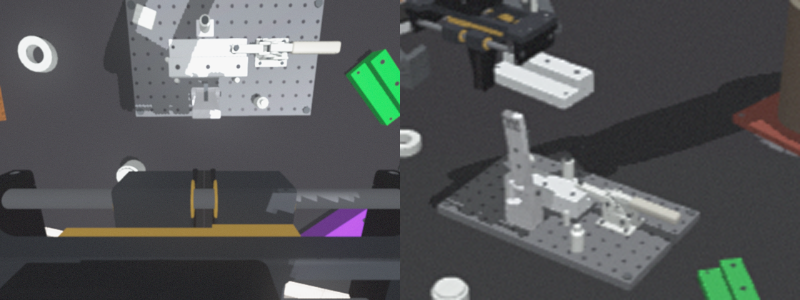

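The wrist view shows the clamp closed with its foot on the rail at (238,48). The leaf at (206,100) lines up with the fingers' column at about 204. I'll descend behind it and push.

```bash
python3 -m pendant '[[[0.005,0.004,0.04,0,255],[0.01,0.004,0.075,0,255],[0.01,0.004,0.08,0,255],[0.018,0.004,0.08,0,255],[0.026,0.004,0.08,0,255],[0.034,0.004,0.08,0,255],[0.042,0.004,0.08,0,255],[0.05,0.004,0.08,0,255],[0.058,0.004,0.08,0,255],[0.0625,0.004,0.08,0,255],[0.0625,0.004,0.08,0,255]]]'|grep contact; python3 -c "
from h import *
pl()"
```

```text
contact_force: [0.7, -0.5, -0.3]
t 9.4 plate tcp [ 0.0622 -0.0297  0.1886] 
 [[-1.  0. -0.]
 [ 0.  1.  0.]
 [ 0.  0. -1.]] F [ 0.5 -0.7 -0.3] gap 0.0006552681138859179
```

```bash
python3 -m pendant '[[[0.009,-0.002,0,0,255],[0.0185,-0.004,0.0005,0,255],[0.0295,-0.004,0.001,0,255],[0.0395,-0.004,0.0035,0,255],[0.049,-0.004,0.007,0,255],[0.059,-0.004,0.0115,0,255],[0.0675,-0.004,0.017,0,255],[0.076,-0.004,0.0225,0,255],[0.0845,-0.004,0.0297,0,255],[0.092,-0.004,0.037,0,255],[0.098,-0.004,0.044,0,255],[0.098,-0.004,0.044,0,255]]]'|grep contact; python3 -c "
from h import *
pl()"
```

```text
contact_force: [1.0, 0.2, 0.7]
t 10.6 plate tcp [-0.0366 -0.0331  0.143 ] 
 [[-1.     0.    -0.002]
 [ 0.     1.     0.002]
 [ 0.002  0.002 -1.   ]] F [ 1.  -0.1  0.7] gap 0.0004905135180628875
```

```bash
python3 -m pendant '[[[0.0035,0,0.004,0,255],[0.006,0,0.0077,0,255],[0.0095,0,0.014,0,255],[0.0128,0,0.0203,0,255],[0.0153,0,0.026,0,255],[0.0175,0,0.032,0,255],[0.0194,0,0.0375,0,255],[0.0208,0,0.043,0,255],[0.022,0,0.0475,0,255],[0.0228,0,0.0515,0,255],[0.0228,0,0.0515,0,255]]]'|grep contact; python3 -c "
from h import *
pl()"
```

```text
contact_force: [-0.8, -0.2, -0.1]
t 11.7 plate tcp [-0.0583 -0.0334  0.0924] 
 [[-1.    -0.    -0.001]
 [-0.     1.     0.001]
 [ 0.001  0.001 -1.   ]] F [-0.8 -0.  -0.1] gap 0.0005740344085445636
```

```bash
python3 -m pendant '[[[0.0003,0,0.002,0,255],[0.0005,0,0.004,0,255],[0.0007,0,0.006,0,255],[0.0008,0,0.008,0,255],[0.0009,0,0.010,0,255],[0.001,0,0.012,0,255],[0.001,0,0.014,0,255],[0.001,0,0.014,0,255]]]'|grep contact; python3 -c "
from h import *
pl()"
```

```text
contact_force: [-0.6, -0.3, -0.1]
t 12.5 plate tcp [-0.0589 -0.0335  0.0787] 
 [[-1. -0. -0.]
 [-0.  1.  0.]
 [ 0.  0. -1.]] F [-0.6 -0.2 -0.1] gap 0.0005528358289417915
```

```bash
python3 -m pendant '[[[0,0,0.001,0,255],[0,0,0.002,0,255],[0,0,0.003,0,255],[0,0,0.003,0,255]]]'|grep -E 'pos|contact';python3 -m pendant '[[[0,0,0.001,0,255],[0,0,0.002,0,255],[0,0,0.002,0,255]]]'|grep -E 'pos|contact'
```

```text
eef_pos: [0.449, -0.119, 0.0772]
contact_force: [-4.8, 1.9, 10.8]
eef_pos: [0.4491, -0.1191, 0.0769]
contact_force: [-11.6, 5.2, 25.7]
```

The fingertip stopped hard at 77 mm, the flat height. I'll retract and check.

```bash
python3 -m pendant '[[[0,0,-0.02,0,255],[0,0,-0.07,0,255],[0,0,-0.12,0,255],[0,0,-0.17,0,255],[0.0,-0.05,-0.2,0,255],[0.0,-0.1,-0.2,0,255],[0,-0.15,-0.2,0,255],[0,-0.2,-0.2,0,255],[0,-0.25,-0.2,0,255],[0,-0.3,-0.2,0,255],[0,-0.3,-0.2,0,255],[0,-0.3,-0.2,0,255]]]'|grep contact; python3 - <<'E'
from h import *
pl()
b=snap('scene','s5')['img'];t=snap('top','t5')['img']
im=np.hstack([cv2.resize(t[130:310,200:440],(400,300),interpolation=2),cv2.resize(b[160:280,200:360],(400,300),interpolation=2)])
cv2.imwrite('pics/c5.png',im[:,:,::-1])
E
```

```text
contact_force: [0.4, -0.0, -0.7]
t 14.4 plate tcp [-0.0595 -0.3347  0.2724] 
 [[-1.     0.002 -0.001]
 [ 0.002  1.     0.002]
 [ 0.001  0.002 -1.   ]] F [ 0.4 -0.1 -0.7] gap 0.00019917562937660644
```

View pics/c5.png

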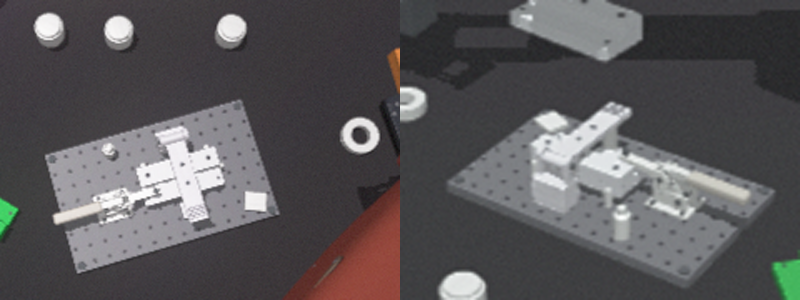

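The picture shows the leaf flat across the rail with its tip at (197,213), and the clamp closed with its handle end at (57,218) and foot on the rail at (155,195). The bystanders are where they were, and the robot is clear.

```bash
python3 -c "
from h import *
print(manip.hand_in())"
```

```text
the job is handed in; nothing more can be done
None
```

The job is handed in at about 14.5 s: the clamp is closed level at its stop with its foot on the rail, the leaf lies flat on its rest post across the rail, and the last picture shows nothing else moved.

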